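Fill a spares kit from the ball-knob hopper and put it away

ROBOT

A 6-joint arm with a two-finger parallel gripper is mounted at the origin on the work surface. World frame = base frame: x ahead of the robot, y to its left, z up, the work surface at z = 0. Lengths are in m, angles in rad, forces in N, time in s.
With the tool pointing down it reaches from about 0.375 to 0.9 m from the base axis. Payload 3.1 kg.
Tool frame: the origin (TCP) lies on the centre line of the jaws, within the pads' length; the fingertips stand 22 mm ahead of it and the grasp point (between the pads) lies 3 mm ahead of it; z points along the fingers, x is the direction in which the jaws open and shut, and the axes are right-handed (so a half turn about z gives the same grasp; the last joint's range is limited). The gripper opens to 87 mm and grips with 3 to 60 N. Pads are 19 mm wide; open, the fingers measure 117 mm over their backs; the gripper's body (75 mm by 190 mm) begins 51 mm behind the grasp point.
Start: joints at [-1.518, 0.527, 1.433, -0, 1.181, -0.178], TCP at [0.143, -0.608, 0.245] pointing down, gripper open.
Joint ranges: [-3.08, 3.08], [-0.75, 2.2], [0.22, 2.44], [-1.43, 4.57], [0, 2.65], [-2.85, 2.85]. Speed limits (rad/s): [2.79, 2.79, 3.14, 3.14, 3.14, 3.14].

INTERFACE

Orientations are given as a unit quaternion [x, y, z, w].
In Python, from rig import robot, camera, order gives the robot as it stands.
- The arm moves only by the shell command python3 -m pendant 'ROWS' [OPENING] [FORCE]. ROWS is JSON, a list of rows, each a list of 2 entries, a list of its own where there are three numbers: the shift along the tool's x, y, z in mm, then the turn about the tool's z in degrees. A call has 1 to 8 rows; each row shifts and turns the commanded pose from where the row before left it, along the tool's axes as they then stand; what a row does not reach is not made up. A row lasts 1/8 s, in which the tool goes at most 62.5 mm and 10.7 degrees, less where a joint would pass 70% of its speed; a pose out of reach is approached as far as the arm can. A call with a gripper value outside its range is refused whole. OPENING is the finger opening in mm, from 0 to 87, set as the call begins (- or left out, the last holds). The fingers move at their own pace and stop on an object; FORCE is the grip in N (left out, the last holds). Time passes only in rows, so rows that do not move let the fingers close. It gives the time, the measured TCP pose, the force and the opening at its end, in the units of the state.
- robot.get_obs(): the state, without advancing time (a new reading comes with each control period).
- camera(name): name is "scene" or "side" or "wrist"; returns a dict with "pixels" (420x560x3 uint8, blue, green, red), "mtx" (3x3 intrinsics, pixels), "k1" (the pictures are not rectified: a ray, as slopes to the right and down, at radius r is drawn at 1 + k1 r^2 times it, then the intrinsics apply), "R" (3x3) and "t" (3): a world point X has camera coordinates R X + t. Camera axes: x right, y down, z forward; pixel columns grow to the right and rows downward; lengths in m; the calibration is good to about 2 mm. A picture is of the moment at which its call begins. There is no depth.
- order.hand_in(): hands the job in, once; it reports no verdict.
The state is a dict: "time": time; "q": joint angles; "joint_velocities": joint speeds; "joint_torque": joint torques, N m; "position": TCP position; "tool_rot": TCP orientation; "ft_force": force on the tool from outside, world axes, zero at the start; "moment": the same for the moment, N m; "grip_width": finger opening in m.
Only numpy, scipy, OpenCV 4.12 (cv2) and the standard library are available. Lean on these libraries where they do the work, as an engineer would, in place of code of your own. Each camera call takes 0.05 s, during which the arm holds its last target. There are 200 camera calls.

TASK

Make up a spares kit: stand the cup in the cradle under the hopper's spout, flip the cam lever down and slide the shutter wide open so that all the ball knobs run into the cup, then slide the shutter fully shut and flip the lever back upright to lock it. After that put the filled cup, standing upright, into the open drawer together with every cardboard parts pack from the bench (packs may go in at any time), and push the drawer fully home. Spill no knobs and leave the tape, the jar and the paper alone.

Things in the scene. Friction and masses are not known exactly. Their poses are not given: they have to be found in the camera images.
- station: Fixed dispensing station: base plate, clear hopper on a grey column (58 x 44 mm, top 274 mm above the bench), open chute to a spout, side arm with shutter and cam lever. Origin on the bench under the hopper's axis, z up. The chute runs to the station's -x; its lip is 115 mm from the axis, 86 mm high, 36 mm wide inside, its sides to 134 mm high. The shutter opens to +y. Position and yaw vary.
- cradle (a point): The cup's place below the spout: centre of its footprint on a raised pad, 10 mm above the bench, 164 mm to the station's -x; axes as the station. Rails (tops 14 mm above this point) stand 50 mm to +y and -y, an end stop 47 mm to +x; -x is open. The lip is 49 mm to +x, so the cup can be set down from straight above, with its handle post to the station's -x (a post at the lip would block the knobs).
- shutter (a joint): The steel shutter plate under the hopper, slides level to the station's +y: 0 m shut, 0.050 m fully open. Moves with about 2 N, stays where it is left. When shut, a lug on it is blocked by the cam lever's nose unless the lever is flipped down.
- shutter_grip (a point): Centre of the shutter's black upright handle: a tab 34 mm (station x) x 12 mm (station y) x 45 mm high on the shutter plate, 115 mm to +y of the hopper's axis when shut, centre 203 mm above the bench. Moves with the shutter; axes as the station. The plate's top is 25 mm below this point.
- cam (a joint): The cam lever that locks the shutter: 0 rad = handle upright, locked; 1.57 rad = handle flipped down level towards the station's -x, free (the shutter clears from about 0.8 rad on). Axis level, along the station's y. Stiff: stays where it is left; about 1.5 to 2 N at the handle's end.
- cam_pivot (a point): Point on the cam lever's axis, mid-width: 60 mm to the station's -x and 90 mm to +y of the hopper's axis, 183 mm above the bench; same axes as the station.
- cam_tip (a point): Centre of the black round end of the cam lever's handle: a disc 22 mm in diameter and 16 mm wide along the station's y, 70 mm from the pivot: straight above the pivot when locked, 70 mm to the station's -x of it when free.
- cup_center (a point): Loose open round aluminium cup, 76 mm across, 66 mm high, walls 4 mm, floor 8 mm thick, 150 g empty; the point is on its axis, half-way up its body (33 mm). z up. A black handle rises from the rim on its own -x side and bends over the mouth; 110 mm high in all.
- cup_grip (a point): Where to grip the cup: on the level top bar of its handle, nearly above its axis: bar 10 mm thick (cup's y), 14 mm high, running along the cup's x from the post at -46 mm to +10 mm; the point is in the bar's middle, 3 mm to -x of the axis and 103 mm above the cup's underside. Axes as the cup. 30 mm free between bar and rim.
- drawer (a joint): The low grey drawer unit's only drawer: 0 m fully home, grows as it comes out to the unit's -x; starts 0.135 to 0.165 m open (limit 0.173). Moves with 1 to 3 N, stays where it is left. Clear height inside when shut: 119 mm.
- drawer_floor (a point): Centre of the drawer's inner floor, 22 mm above the bench, moves with it; x points into the unit, z up. Inside 205 mm (x) x 268 mm (y); side walls 50 mm, front panel 117 mm above the floor. The fixed unit is 310 mm wide, 153 mm high; at joint value q its front edge is q - 0.109 m to +x of this point and what lies beyond is under its top.
- drawer_handle (a point): Middle of the drawer's steel bar handle (a level bar along y, 120 mm long, 35 mm in front of the drawer front), 112 mm above the bench; moves with the drawer. Same axes as drawer_floor.
- knob1_center (a point): Centre of a black ball knob, 28 mm in diameter, 22 g, one of four lying in the hopper at the start.
- knob2_center (a point): Centre of a black ball knob, 28 mm in diameter, 22 g, one of four lying in the hopper at the start.
- knob3_center (a point): Centre of a black ball knob, 28 mm in diameter, 22 g, one of four lying in the hopper at the start.
- knob4_center (a point): Centre of a black ball knob, 28 mm in diameter, 22 g, one of four lying in the hopper at the start.
- pack1_center (a point): Centre of a loose cardboard parts pack, 70 mm (x) x 40 mm (y) x 36 mm high, 120 g, lying on the bench to the robot's left. One to three packs are present; an absent one reads None.
- pack2_center (a point): Centre of a loose cardboard parts pack, 70 mm (x) x 40 mm (y) x 36 mm high, 120 g, lying on the bench to the robot's left. One to three packs are present; an absent one reads None.
- pack3_center (a point): Centre of a loose cardboard parts pack, 70 mm (x) x 40 mm (y) x 36 mm high, 120 g, lying on the bench to the robot's left. One to three packs are present; an absent one reads None.
- tape: Bystander: roll of clear tape, 90 mm across, 40 mm high; origin at its underside.
- can: Bystander: white jar with a steel cap, 66 mm across, 90 mm high; origin at its underside.
- pad: Bystander: block of paper 90 x 130 x 40 mm; origin at its underside.
There are look-alikes about, which are no part of the job. What is shaped like the part that bears pack2_center but yellow is not meant. What is shaped like the part that bears cup_center but orange is not meant.

How it is judged:
On the way, in this order (a step that is already met when the one before it is completed fails the run):
1. the cup stands upright in the cradle under the spout (horizontal distance between cup_center and cradle below 0.014 m and angle between cup_center's own z axis and vertical below 0.1 rad and z of cup_center in the frame of cradle below 0.039 m), for 0.2 s.
2. the shutter is slid wide open (value of joint shutter above 0.033 m), for 0.1 s.
3. all the knobs are in the cup (distance between each of knob1_center, knob2_center, knob3_center, knob4_center and cup_center below 0.042 m), for 0.3 s.
4. the shutter is shut again and the cam lever is upright, locking it (value of joint shutter below 0.005 m and value of joint cam below 0.2 rad), for 0.2 s.
At the end, for the whole second after the job is handed in: Every knob that was in the hopper is in the cup; the cup stands upright (within 7 degrees) on the drawer's floor, every pack is inside the drawer, the drawer is home within 7 mm; the shutter is shut within 5 mm and the cam lever upright within 0.2 rad (all of step 3 and all of step 4 and value of joint drawer below 0.007 m and angle between cup_center's own z axis and vertical below 0.12 rad and x of cup_center in the frame of drawer_floor between -0.103 and 0.103 m and y of cup_center in the frame of drawer_floor between -0.14 and 0.14 m and z of cup_center in the frame of drawer_floor between 0 and 0.042 m and linear speed of cup below 0.02 m/s and x of pack1_center in the frame of drawer_floor between -0.103 and 0.103 m and y of pack1_center in the frame of drawer_floor between -0.14 and 0.14 m and z of pack1_center in the frame of drawer_floor between 0 and 0.075 m and x of pack2_center in the frame of drawer_floor between -0.103 and 0.103 m and y of pack2_center in the frame of drawer_floor between -0.14 and 0.14 m and z of pack2_center in the frame of drawer_floor between 0 and 0.075 m and x of pack3_center in the frame of drawer_floor between -0.103 and 0.103 m and y of pack3_center in the frame of drawer_floor between -0.14 and 0.14 m and z of pack3_center in the frame of drawer_floor between 0 and 0.075 m); the robot touches nothing.
It fails at once if a knob is spilled onto the bench or the floor (height (world z) of any of knob1_center, knob2_center, knob3_center, knob4_center below 0.0175 m).
It fails at once if a bystander (tape, jar, paper) is pushed more than 40 mm (distance of any of tape, can, pad from where it was at the start of the episode above 0.04 m).
Of pack1, pack2, pack3 only 1 to 3 are there at a start; the rules pass over those that are not, and their reading is None.
At some moment in a run one of pack1, pack2, pack3 may be knocked a few centimetres aside while the robot is not near it.
It also fails if it takes over 210 s, if anything falls off the work surface, if the arm or the gripper's body presses on something with over 40 N, if the wrist force passes 120 N, or if a joint passes its speed limit or range.

## Working session

There is one attempt and no reset: what is moved stays moved. The work goes in short steps, Python scripts to look and compute and a shell command to move; the robot and the scene stay as the last step left them, time stands still between calls to the robot, and variables do not carry over. Pictures are saved under pics/ and viewed, about 12 in all and at most 16, crops included, and the job is handed in when it is done.

```bash
ls; mkdir -p pics; cat > h.py <<'E'
import numpy as np, cv2
from rig import robot, camera, order
from scipy.spatial.transform import Rotation as Rn
def save(c,name): cv2.imwrite('pics/%s.png'%name,c['pixels'])
def ray(c,u,v):
    m=c['mtx']; d=np.array([(u-m[0,2])/m[0,0],(v-m[1,2])/m[1,1]]); s=d.copy()
    for _ in range(30): s=d/(1+c['k1']*(s@s))
    R=np.array(c['R']);t=np.array(c['t'])
    return -R.T@t, R.T@np.array([s[0],s[1],1.])
def onz(c,u,v,z):
    o,d=ray(c,u,v); return o+d*(z-o[2])/d[2]
def proj(c,X):
    p=np.array(c['R'])@np.array(X)+np.array(c['t']); s=p[:2]/p[2]; s=s*(1+c['k1']*(s@s)); m=c['mtx']
    return np.array([m[0,0]*s[0]+m[0,2],m[1,1]*s[1]+m[1,2]])
def tri(r1,r2):
    (o1,d1),(o2,d2)=r1,r2
    A=np.stack([d1,-d2],1); s=np.linalg.lstsq(A,o2-o1,rcond=None)[0]
    a,b=o1+d1*s[0],o2+d2*s[1]; return (a+b)/2,np.linalg.norm(a-b)
def state():
    o=robot.get_obs(); return o['time'],np.array(o['position']),Rn.from_quat(o['tool_rot']).as_matrix(),o
def rows(target,yaw_x=None):
    "shift in tool axes (mm) to world target"
    t,p,R,o=state(); print('shift tool mm',np.round(R.T@(np.array(target)-p)*1000,1))
    if yaw_x is not None:
        x=R.T@np.array([np.cos(yaw_x),np.sin(yaw_x),0]); a=np.degrees(np.arctan2(x[1],x[0])); a=(a+90)%180-90
        print('turn deg',a, 'q6',o['q'][5])
E
python3 - <<'E'
from h import *
for n in ['scene','side','wrist']:
    c=camera(n); save(c,n+'0'); np.savez('pics/'+n+'0.npz',**{k:np.array(v) for k,v in c.items()}); print(n,np.round(-np.array(c['R']).T@np.array(c['t']),3),c['k1'],c['mtx'][0,0])
t,p,R,o=state(); print(t,p,R.round(3))
a=cv2.imread('pics/scene0.png');b=cv2.imread('pics/side0.png')
E
```

```text
pics
scene [1.32  0.404 1.273] -0.01440098691813725 467.61288712085405
side [ 0.456 -0.74   1.138] -0.13065967689381977 526.107776061116
wrist [ 0.225 -0.589  0.383] -0.0410986320889929 314.44407297026123
0.15 [ 0.14295343 -0.60789045  0.24378634] [[ 0.229 -0.973 -0.   ]
 [-0.973 -0.229  0.002]
 [-0.002 -0.    -1.   ]]
```

View pics/scene0.png

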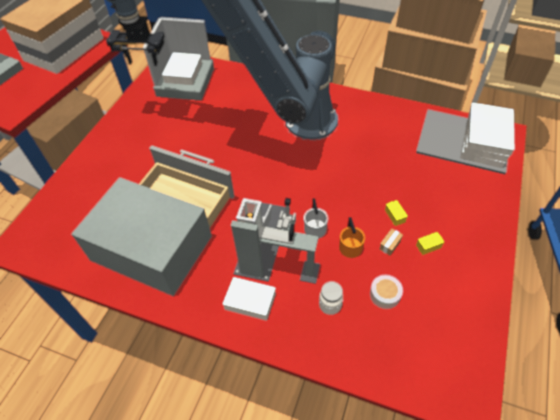

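View pics/side0.png

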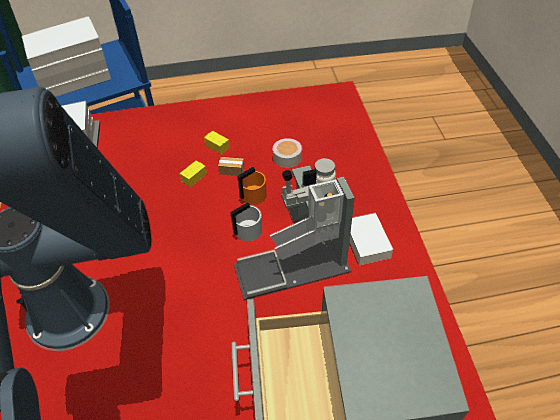

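Scene: station hopper about (249,210), cup (315,222), orange look-alike (352,242), cardboard pack (391,241), yellow look-alikes, drawer at (185,195). Side: cup (247,225), pack (231,165), cradle (262,272), drawer handle (236,370). One pack only. Zooming in for measuring.

```bash
python3 - <<'E'
import cv2
a=cv2.imread('pics/scene0.png')[150:330,140:450]; b=cv2.imread('pics/side0.png')[120:420,160:480]
cv2.imwrite('pics/sz.png',cv2.resize(a,(775,450),interpolation=cv2.INTER_CUBIC)); cv2.imwrite('pics/dz.png',cv2.resize(b,(640,600),interpolation=cv2.INTER_CUBIC))
E
```

```text
(no output)
```

View pics/sz.png

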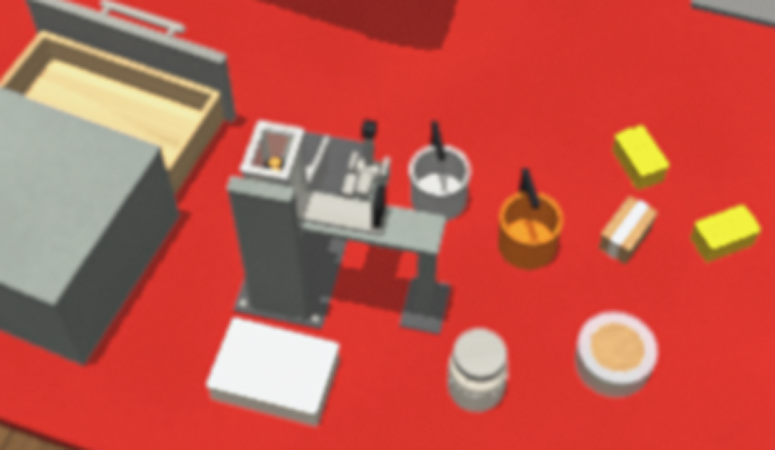

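View pics/dz.png

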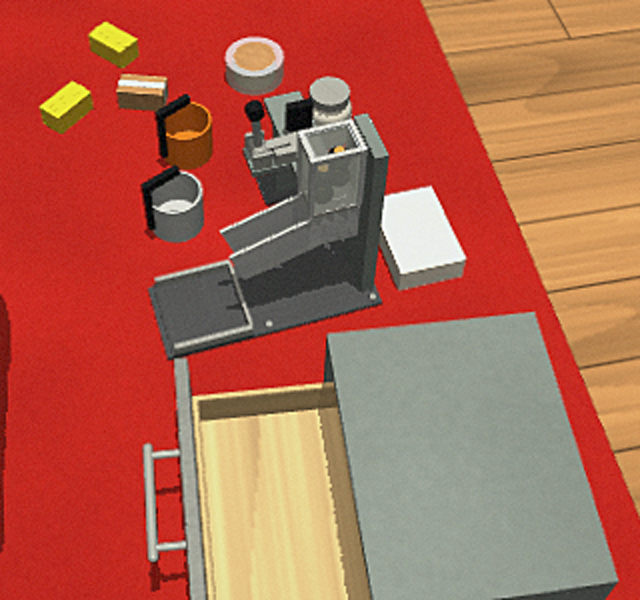

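```bash
cat > m.py <<'E'
from h import *
def ld(n):
    z=np.load('pics/%s0.npz'%n); return {k:z[k] for k in z}
S,D=ld('scene'),ld('side')
s=lambda u,v:(140+u/2.5,150+v/2.5)
d=lambda u,v:(160+u/2,120+v/2)
def T(n,a,b): x,e=tri(ray(S,*s(*a)),ray(D,*d(*b))); print(n,x.round(4),'gap',round(e,4)); return x
E
python3 - <<'E'
from m import *
T('camtip',(369,129),(254,109)); T('tab',(379,200),(299,115))
h=[T('hA',(103,7),(148,446)),T('hB',(182,30),(153,558))]
T('bar0',(435,125),(150,186));T('bar1',(442,158),(188,169))
print('cup rim', onz(S,*s(440,168),.066),onz(D,*d(177,192),.066))
print('hopper top',[onz(S,*s(*p),.26) for p in [(257,122),(303,127),(291,182),(241,174)]])
for z in(.006,.01):
  a,b=onz(D,*d(168,356),z),onz(D,*d(380,300),z); print('plate edge',a,b,np.degrees(np.arctan2(*(b-a)[1::-1])))
print('pad rail',[onz(D,*d(*p),.024).round(4) for p in [(152,292),(232,262),(252,330),(170,355)]])
# pack: mask, cardboard
print('pack top',[onz(S,*s(*p),.036).round(4) for p in [(625,197),(657,205),(640,247),(602,238)]])
print('pack top side',[onz(D,*d(*p),.036).round(4) for p in [(120,75),(166,76),(166,95),(117,92)]])
for n,z,l in [('drawer inner front-left corner rim',.072,[(195,400),(333,384)])]: print(n,[onz(D,*d(*p),z).round(4) for p in l])
print('unit top',[onz(D,*d(*p),.153).round(4) for p in [(327,333),(536,312),(616,580),(372,600)]])
print('unit top S',[onz(S,*s(*p),.153).round(4) for p in [(160,152),(52,303)]])
print('can',onz(S,*s(480,352),.09),'tape',onz(S,*s(617,347),.04))
E
```

```text
camtip [0.5901 0.1218 0.2512] gap 0.001
tab [0.6479 0.151  0.203 ] gap 0.0079
hA [ 0.4416 -0.2737  0.1868] gap 0.058
hB [ 0.3745 -0.2771  0.0156] gap 0.0698
bar0 [0.4542 0.1561 0.1034] gap 0.0072
bar1 [0.504  0.1787 0.1038] gap 0.0141
cup rim [0.48582632 0.17700634 0.066     ] [0.49123608 0.16801329 0.066     ]
hopper top [array([0.62747639, 0.00503944, 0.26      ]), array([0.61716405, 0.05535371, 0.26      ]), array([0.68943222, 0.0707744 , 0.26      ]), array([0.69750662, 0.01664989, 0.26      ])]
plate edge [ 0.44885333 -0.04396425  0.006     ] [ 0.72836511 -0.01065903  0.006     ] 6.7950397200792665
plate edge [ 0.44887988 -0.04642307  0.01      ] [ 0.72740358 -0.01323558  0.01      ] 6.7950397200792585
pad rail [array([0.4401, 0.0431, 0.024 ]), array([0.5487, 0.0715, 0.024 ]), array([ 0.5566, -0.0365,  0.024 ]), array([ 0.4516, -0.0541,  0.024 ])]
pack top [array([0.4302, 0.4074, 0.036 ]), array([0.4288, 0.4483, 0.036 ]), array([0.4973, 0.4413, 0.036 ]), array([0.5001, 0.394 , 0.036 ])]
pack top side [array([0.4352, 0.4403, 0.036 ]), array([0.504 , 0.4246, 0.036 ]), array([0.4993, 0.3839, 0.036 ]), array([0.4276, 0.4043, 0.036 ])]
drawer inner front-left corner rim [array([ 0.4726, -0.1477,  0.072 ]), array([ 0.6312, -0.1559,  0.072 ])]
unit top [array([ 0.6252, -0.1369,  0.153 ]), array([ 0.8608, -0.1543,  0.153 ]), array([ 0.8361, -0.4607,  0.153 ]), array([ 0.6041, -0.4322,  0.153 ])]
unit top S [array([ 0.6344, -0.1287,  0.153 ]), array([ 0.8586, -0.1498,  0.153 ])]
can [0.72739281 0.30116308 0.09      ] tape [0.64308075 0.44499246 0.04      ]
```

```bash
python3 -m pendant '[[[-23.5,-41,-9.5],0],[[-23.5,-41,-9.5],0],[[-23.5,-41,-9.5],0],[[-23.5,-41,-9.5],0],[[-23.5,-41,-9.5],0],[[-23.5,-41,-9.5],0],[[-23.5,-41,-9.5],0],[[-23.5,-41,-9.5],0]]' 87
python3 -m pendant '[[[-60,-12,2],0],[[-60,-12,2],0],[[-60,-12,2],0],[[-60,-12,2],0],[[-60,-12,2],0],[[-60,-12,2],0],[[-60,-12,2],0],[[0,0,0],0]]'
python3 - <<'E'
from m import *
T('hA',(103,7),(153,558));T('hB',(182,30),(148,446))
t,p,R,o=state(); print(t,p,R.round(3),o['ft_force'])
c=camera('wrist'); save(c,'w1'); np.savez('pics/w10.npz',**{k:np.array(v) for k,v in c.items()})
print(proj(c,[.488,.172,.066]),proj(c,[.5015,.0166,.01]))
E
```

```text
time: 1.15
position: [0.4202, -0.349, 0.3206]
tool_rot: [0.784, -0.621, -0.0, -0.0]
ft_force: [-0.0, 0.6, 0.2]
grip_width: 0.0869
time: 2.15
position: [0.4034, 0.0817, 0.3063]
tool_rot: [0.786, -0.618, -0.001, 0.0]
ft_force: [0.4, -0.7, -0.3]
grip_width: 0.0872
hA [ 0.4059 -0.3361  0.1032] gap 0.0007
hB [ 0.4138 -0.2129  0.1077] gap 0.0025
2.15 [0.40341323 0.0816843  0.30628686] [[ 0.237 -0.972 -0.001]
 [-0.972 -0.237  0.001]
 [-0.001  0.001 -1.   ]] [ 0.43598094 -0.72974089 -0.34801196]
[222.98500068  93.99266057] [347.62372085 115.106426  ]
```

View pics/w1.png

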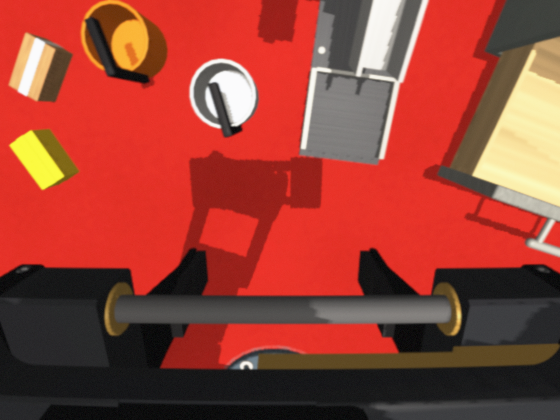

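Wrist view: aluminium cup rim at (223,95), its bar from (213,85) to the post (233,130); cradle pad corners about (313,68), (398,78), (381,162), (302,155).

```bash
python3 - <<'E'
from m import *
W=ld('w1')
im=W['pixels'][40:170,170:420]
cv2.imwrite('pics/w1z.png',cv2.resize(im,(750,390),interpolation=cv2.INTER_CUBIC))
hsv=cv2.cvtColor(W['pixels'],cv2.COLOR_BGR2HSV)
m=((hsv[...,2]<60)).astype(np.uint8); m[:,:190]=0;m[:,265:]=0;m[:50]=0;m[145:]=0
# dark non-red
m&=(W['pixels'][...,2]<60).astype(np.uint8)
n,l,st,ce=cv2.connectedComponentsWithStats(m); k=1+st[1:,4].argmax(); print(st[k],ce[k])
ys,xs=np.where(l==k); r=cv2.minAreaRect(np.stack([xs,ys],1).astype(np.float32)); b=cv2.boxPoints(r); print(r)
P=[onz(W,*q,.11) for q in b]; print(np.round(P,4))
a,bb=onz(W,213.,85.,.11),onz(W,233,128,.11); print(a,bb,np.degrees(np.arctan2(*(a-bb)[1::-1])),np.linalg.norm(a-bb))
print('rim',onz(W,223,94.5,.066))
q=[onz(W,*p,.024) for p in [(313,68),(398,78),(381,162),(302,155)]]; print(np.round(q,4),np.mean(q,0))
for i,j in((3,0),(2,1)): print(np.degrees(np.arctan2(*(q[j]-q[i])[1::-1])),np.linalg.norm(q[j]-q[i]))
E
```

```text
[216  85  25  49 145] [228.28275862 117.22068966]
((227.80001831054688, 107.89999389648438), (50.91267013549805, 11.067971229553223), 71.56504821777344)
[[0.4936 0.1735 0.11  ]
 [0.4993 0.1639 0.11  ]
 [0.457  0.1389 0.11  ]
 [0.4509 0.1488 0.11  ]]
[0.4937322  0.17508983 0.11      ] [0.45729411 0.14748072 0.11      ] 37.151179958474195 0.04571649257563629
rim [0.48746537 0.17188137 0.066     ]
[[ 0.5445  0.0773  0.024 ]
 [ 0.5593 -0.029   0.024 ]
 [ 0.4539 -0.0422  0.024 ]
 [ 0.4375  0.0634  0.024 ]] [0.49880792 0.01737163 0.024     ]
7.429227207090729 0.10788772461903738
7.105260880459903 0.10621223122537266
```

View pics/w1z.png

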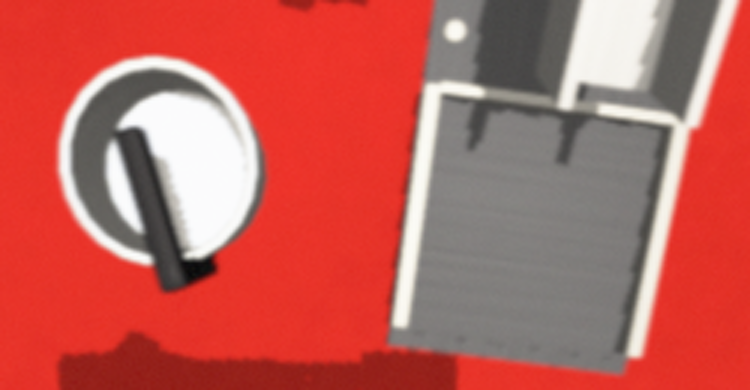

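```bash
python3 - <<'E'
from m import *
W=ld('w1'); w=lambda u,v:(170+u/3,40+v/3)
ang=lambda a,b:np.degrees(np.arctan2(b[1]-a[1],b[0]-a[0]))
f,p=onz(W,*w(131,130),.11),onz(W,*w(172,289),.11); print('bar',f,p,ang(p,f),np.linalg.norm(f-p))
print('rim',onz(W,*w(159,160),.066))
L=[onz(W,*w(*q),.024) for q in [(432,90),(400,325)]]; Rr=[onz(W,*w(*q),.024) for q in [(683,125),(637,355)]]
print(L,Rr,ang(L[1],L[0]),ang(Rr[1],Rr[0]))
th=np.radians(7.3); n=np.array([-np.sin(th),np.cos(th)]); x=np.array([np.cos(th),np.sin(th)])
yl=np.mean([q[:2]@n for q in L]);yr=np.mean([q[:2]@n for q in Rr]); print('width',yl-yr,'mid',(yl+yr)/2)
es=[onz(W,*w(*q),.024)[:2] for q in [(460,88),(640,112)]]; print('stop x',[e@x for e in es],ang(es[1],es[0])-90)
c=x*(np.mean([e@x for e in es])-.047)+n*(yl+yr)/2; print('cradle',c,'origin',c+.164*x)
ct=np.array([.5901,.1218]); print('from camtip', ct-x*(-.06)-n*.09)
E
```

```text
bar [0.49542927 0.1747194  0.11      ] [0.44761448 0.15160811 0.11      ] 25.796805352278987 0.05310730871075416
rim [0.48870325 0.17211577 0.066     ]
[array([0.54257395, 0.0755122 , 0.024     ]), array([0.44642872, 0.06388282, 0.024     ])] [array([ 0.55510867, -0.03005564,  0.024     ]), array([ 0.45900916, -0.04231438,  0.024     ])] 6.896784513004701 7.269556294722712
width 0.10661990586710747 mid -0.047010999314695275
stop x [np.float64(0.5498625142854398), np.float64(0.5495796682572942)] 7.086565707867791
cradle [0.50461969 0.01724811] origin [0.66729038 0.03808671]
from camtip [0.66104948 0.04015338]
```

```bash
python3 - <<'E'
from h import *
rows([.4855,.1705,.17],np.radians(115.8))
E
```

```text
shift tool mm [ -69.4 -100.4  136.4]
turn deg -12.252153161874446 q6 1.2563285597845448
```

```bash
python3 -m pendant '[[[-17.4,-25.1,28],0],[[-17.4,-25.1,28],0],[[-17.4,-25.1,28],0],[[-17.2,-25.1,28],0],[[0,0,12],-6.1],[[0,0,12],-6.1],[[0,0,0],0]]' 60
python3 - <<'E'
from h import *
rows([.4855,.1705,.106],np.radians(115.8))
c=camera('wrist'); save(c,'w2')
E
```

```text
time: 3.08
position: [0.487, 0.1663, 0.1695]
tool_rot: [0.844, -0.536, -0.001, 0.001]
ft_force: [-0.5, 0.5, -0.3]
grip_width: 0.0603
shift tool mm [-4.4 -0.6 63.5]
turn deg -0.5999487565088089 q6 1.2432388172204407
```

View pics/w2.png

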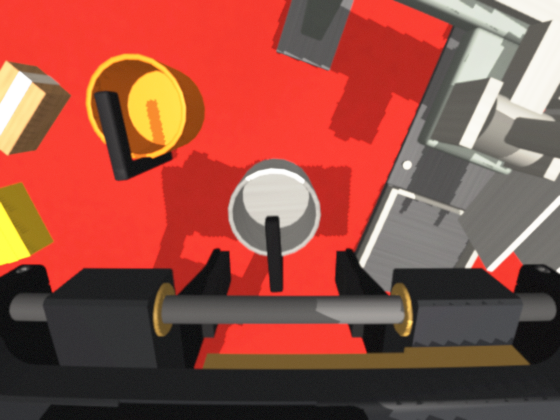

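The bar (275,220)–(276,290) lies between the fingers, slightly left, agreeing with the computed −4 mm shift. Descend and grip.

```bash
python3 -m pendant '[[[-4.4,-0.6,20],-0.6],[[0,0,22],0],[[0,0,21.5],0],[[0,0,0],0]]' 60
python3 -m pendant '[[[0,0,0],0],[[0,0,0],0],[[0,0,0],0],[[0,0,0],0]]' 0 30
python3 -m pendant '[[[0,0,-25],0],[[0,0,-25],0],[[0,0,-25],0],[[0,0,-5],0],[[0,0,0],0]]'
python3 - <<'E'
from h import *
th=np.radians(7.1); c=np.array([.5015,.0175]); g=c-.003*np.array([np.cos(th),np.sin(th)])
rows([*g,.190],th+np.pi/2)
c=camera('wrist'); save(c,'w3')
E
```

```text
time: 3.62
position: [0.4852, 0.1716, 0.1065]
tool_rot: [0.848, -0.531, -0.001, 0.001]
ft_force: [0.6, 0.3, 0.5]
grip_width: 0.0596
time: 4.12
position: [0.4857, 0.1726, 0.1075]
tool_rot: [0.848, -0.53, 0.0, -0.0]
ft_force: [-0.4, 0.5, -0.2]
grip_width: 0.0281
time: 4.75
position: [0.4853, 0.1725, 0.1869]
tool_rot: [0.848, -0.53, 0.0, -0.0]
ft_force: [0.5, -0.2, -0.5]
grip_width: 0.0006
shift tool mm [145.4  56.3  -3.1]
turn deg 18.926883456821514 q6 1.2408311901983409
```

The fingers hadn't closed yet when I lifted; check the cup.

```bash
python3 -m pendant '[[[0,0,0],0],[[0,0,0],0],[[0,0,0],0],[[0,0,0],0],[[0,0,0],0],[[0,0,0],0]]' 50
python3 - <<'E'
from h import *
c=camera('wrist'); save(c,'w4')
E
```

```text
time: 5.55
position: [0.4855, 0.1725, 0.1871]
tool_rot: [0.848, -0.53, 0.0, 0.0]
ft_force: [0.6, -0.3, 0.0]
grip_width: 0.0478
```

View pics/w4.png

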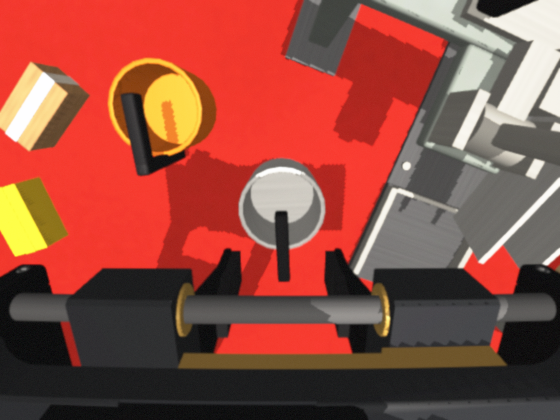

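Cup untouched, bar (282,212)–(283,280) centred between the jaws. Retry with enough closing time.

```bash
python3 -m pendant '[[[0,0,27],0],[[0,0,27],0],[[0,0,27],0],[[0,0,0],0]]' 40
python3 -m pendant '[[[0,0,0],0],[[0,0,0],0],[[0,0,0],0],[[0,0,0],0],[[0,0,0],0],[[0,0,0],0],[[0,0,0],0]]' 0 30
python3 -m pendant '[[[0,0,-25],0],[[0,0,-25],0],[[0,0,-25],0],[[0,0,-5],0],[[0,0,0],0]]'
python3 - <<'E'
from h import *
th=np.radians(7.1); c=np.array([.5015,.0175]); g=c-.003*np.array([np.cos(th),np.sin(th)])
rows([*g,.190],th+np.pi/2)
E
```

```text
time: 6.1
position: [0.4841, 0.1723, 0.1046]
tool_rot: [0.848, -0.53, -0.002, 0.001]
ft_force: [0.2, -0.4, -0.0]
grip_width: 0.0399
time: 6.98
position: [0.4856, 0.1727, 0.1065]
tool_rot: [0.848, -0.53, 0.0, -0.0]
ft_force: [-1.3, 1.1, 5.4]
grip_width: 0.0093
time: 7.6
position: [0.4851, 0.1723, 0.1855]
tool_rot: [0.848, -0.53, -0.0, 0.0]
ft_force: [-1.6, 0.4, -2.7]
grip_width: 0.0098
shift tool mm [145.3  56.   -4.5]
turn deg 18.92359786226004 q6 1.2407811889501061
```

```bash
python3 -m pendant '[[[36,14,-1],0],[[36,14,-1],0],[[36,14,-1],0],[[37.3,14,-1],0],[[0,0,0],9.5],[[0,0,0],9.4],[[0,0,0],0],[[0,0,0],0]]'
python3 - <<'E'
from h import *
th=np.radians(7.1); c=np.array([.5015,.0175]); g=c-.003*np.array([np.cos(th),np.sin(th)])
rows([*g,.1175],th+np.pi/2)
c=camera('wrist'); save(c,'w5')
d=camera('side'); im=cv2.resize(d['pixels'][150:310,200:400],(500,400),interpolation=cv2.INTER_CUBIC); 
cv2.imwrite('pics/w5b.png',np.hstack([cv2.resize(c['pixels'],(300,225)),cv2.resize(im,(400,320))[:225]]) if 0 else im)
E
```

```text
time: 8.6
position: [0.4984, 0.0175, 0.1893]
tool_rot: [0.75, -0.661, -0.001, 0.0]
ft_force: [0.5, -0.1, -1.5]
grip_width: 0.0096
shift tool mm [ 0.4 -0.2 71.8]
turn deg 0.16695866719189212 q6 1.2546906268308788
```

View pics/w5.png

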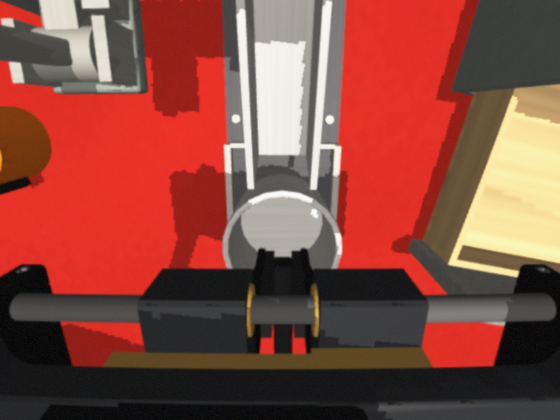

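Cup rim centred at column 283, chute mid ~283, rails 227–338: aligned. Lower it.

```bash
python3 -m pendant '[[[0,0,22],0],[[0,0,22],0],[[0,0,20],0],[[0,0,5],0],[[0,0,3],0],[[0,0,0],0]]'
python3 -m pendant '[[[0,0,1],0],[[0,0,0],0],[[0,0,0],0],[[0,0,0],0],[[0,0,0],0]]' 40
python3 -m pendant '[[[0,5,-30],0],[[0,5,-30],0],[[0,5,-30],0],[[0,10,-30],0],[[0,10,-30],0],[[0,0,0],0]]'
python3 - <<'E'
from h import *
t,p,R,o=state(); print(t,p)
c=camera('wrist'); save(c,'w6'); np.savez('pics/w60.npz',**{k:np.array(v) for k,v in c.items()})
E
```

```text
time: 9.45
position: [0.4993, 0.0174, 0.1185]
tool_rot: [0.75, -0.662, 0.0, -0.0]
ft_force: [0.2, 0.8, -2.0]
grip_width: 0.0097
time: 10.07
position: [0.499, 0.0173, 0.1171]
tool_rot: [0.75, -0.662, 0.0, -0.0]
ft_force: [-0.4, -0.0, -0.5]
grip_width: 0.0393
time: 10.82
position: [0.4649, 0.0128, 0.269]
tool_rot: [0.75, -0.662, 0.002, -0.001]
ft_force: [0.8, 0.2, -0.3]
grip_width: 0.0397
10.825 [0.46489194 0.01283955 0.2690196 ]
```

View pics/w6.png

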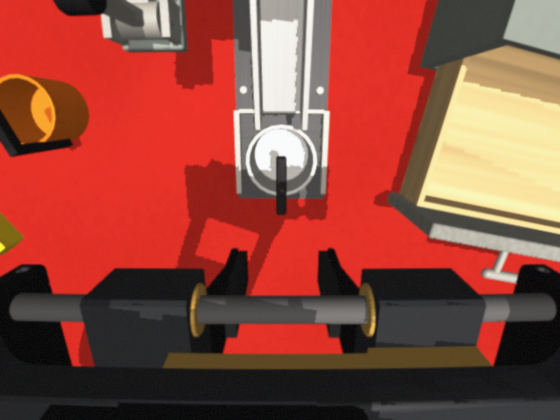

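Cup stands in the cradle: rim centre (282,158), rails 238–326, bar (281,185) along the centre line. Now look at lever and shutter tab from nearer.

```bash
python3 -m pendant '[[[-30,-8,-22],0],[[-30,-8,-22],0],[[-30,-8,-22],0],[[-10,-5,-10],0],[[0,0,0],0],[[0,0,0],0]]'
python3 - <<'E'
from m import *
W=ld('w6'); print('cup now',onz(W,282,158,.076))
c=camera('wrist'); save(c,'w7'); np.savez('pics/w70.npz',**{k:np.array(v) for k,v in c.items()})
O=np.array([.664,.038]);th=np.radians(7.1);x=np.array([np.cos(th),np.sin(th)]);n=np.array([-x[1],x[0]])
f=lambda a,b,z:np.array([*(O+a*x+b*n),z])
print('tip',proj(c,f(-.06,.09,.264)),'tab',proj(c,f(0,.115,.2255)),state()[1])
t,p,R,o=state(); print(f(-.06,.09,.3)); rows(f(-.06,.09,.3),th+np.pi/2)
E
```

```text
time: 11.62
position: [0.4799, 0.115, 0.3416]
tool_rot: [0.749, -0.662, -0.001, 0.001]
ft_force: [-0.0, 0.1, -0.2]
grip_width: 0.0401
cup now [0.50308353 0.01748152 0.076     ]
tip [296.3323133   63.55192085] tab [259.2399761  -20.16315563] [0.47990562 0.1149142  0.3417278 ]
[0.59333595 0.11989379 0.3       ]
shift tool mm [   9.  -113.3   41.4]
turn deg -0.04028170654942187 q6 1.456132131708318
```

View pics/w7.png

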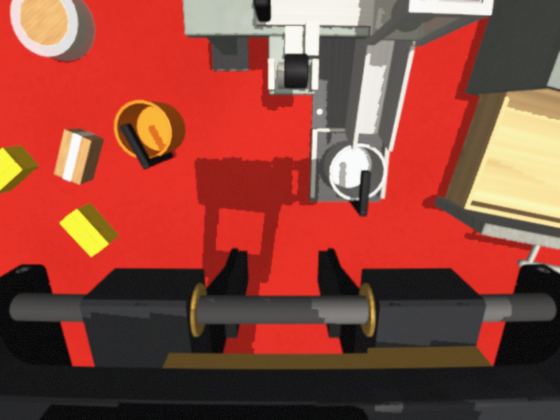

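Tip seen at (295,68), predicted (296,64): model agrees. Grip the tip disc.

```bash
python3 -m pendant '[[[3,-38,0],0],[[3,-38,0],0],[[3,-37.3,0],0],[[0,0,28],0],[[0,0,28],0],[[0,0,29],0],[[0,0,0],0],[[0,0,0],0]]' 40
python3 -m pendant '[[[0,0,0],0],[[0,0,0],0],[[0,0,0],0],[[0,0,0],0],[[0,0,0],0],[[0,0,0],0]]' 0 10
python3 - <<'E'
from h import *
c=camera('side'); cv2.imwrite('pics/s8.png',cv2.resize(c['pixels'][100:300,200:400],(600,600),interpolation=cv2.INTER_CUBIC))
print(state()[3]['ft_force'])
E
```

```text
time: 12.68
position: [0.5947, 0.1204, 0.2586]
tool_rot: [0.749, -0.662, 0.0, -0.0]
ft_force: [0.2, -0.7, -0.1]
grip_width: 0.04
time: 13.42
position: [0.5944, 0.1205, 0.2587]
tool_rot: [0.75, -0.662, 0.001, 0.0]
ft_force: [0.2, -3.7, 5.9]
grip_width: 0.0158
[-1.01043869 -2.93330386  5.24406648]
```

View pics/s8.png

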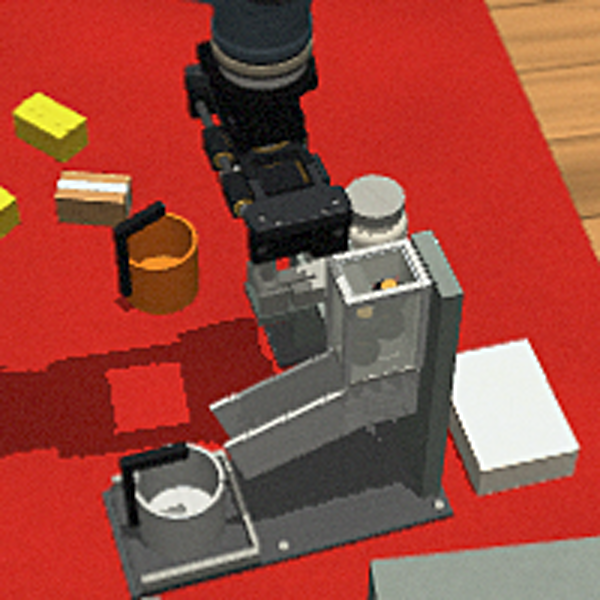

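Disc gripped (15.8 mm). Cup upright in the cradle, handle post away from the lip. Arc the lever down.

```bash
python3 -m pendant '[[[0,18.1,2.4],0],[[0,16.9,7],0],[[0,14.5,11.1],0],[[0,11.1,14.5],0],[[0,7,16.9],0],[[0,2.4,18.1],0],[[0,0,0],0],[[0,0,0],0]]' 0 10
python3 -m pendant '[[[0,0,0],0],[[0,0,0],0],[[0,0,0],0],[[0,0,0],0]]' 38
python3 -m pendant '[[[0,0,-40],0],[[0,0,-40],0],[[0,0,-40],0],[[0,0,0],0]]'
python3 - <<'E'
from h import *
O=np.array([.664,.038]);th=np.radians(7.1);x=np.array([np.cos(th),np.sin(th)]);n=np.array([-x[1],x[0]])
f=lambda a,b,z:np.array([*(O+a*x+b*n),z])
rows(f(0,.115,.30),th+np.pi/2)
c=camera('wrist'); save(c,'w9');print('tip',proj(c,f(-.13,.09,.194)),'tab',proj(c,f(0,.115,.2255)))
E
```

```text
time: 14.48
position: [0.5255, 0.1123, 0.1881]
tool_rot: [0.75, -0.662, 0.0, -0.001]
ft_force: [4.6, -1.7, -2.6]
grip_width: 0.0161
time: 14.98
position: [0.5244, 0.1124, 0.1881]
tool_rot: [0.75, -0.662, -0.0, 0.0]
ft_force: [-0.2, 0.6, 0.4]
grip_width: 0.0376
time: 15.48
position: [0.5266, 0.1124, 0.3116]
tool_rot: [0.75, -0.662, 0.003, -0.003]
ft_force: [0.5, 0.4, -0.0]
grip_width: 0.0379
shift tool mm [ -24.1 -127.1   12.6]
turn deg 0.030577753138913977 q6 1.448870703707024
tip [282.9908055  218.43413401] tab [244.84884477  44.29778494]
```

View pics/w9.png

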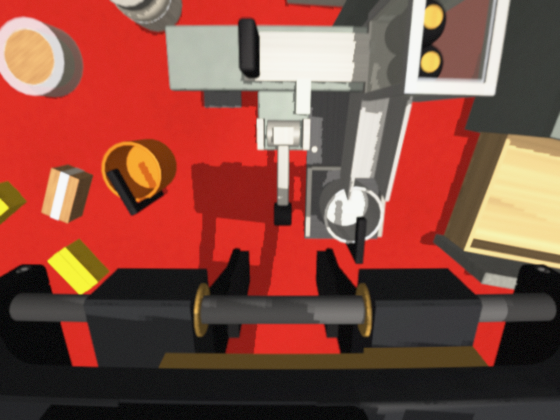

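Lever is level (tip at (283,215)); tab top at (249,45), 4 px from predicted. Grip the tab high (the gripper body must clear the hopper).

```bash
python3 -m pendant '[[[-5.5,-32,0],0],[[-5.5,-32,0],0],[[-5.5,-32,0],0],[[-5,-31,0],0],[[0,0,26],0],[[0,0,26],0],[[0,0,25.5],0],[[0,0,0],0]]' 38
python3 -m pendant '[[[0,0,0],0],[[0,0,0],0],[[0,0,0],0],[[0,0,0],0],[[0,0,0],0],[[0,0,0],0]]' 0 20
```

```text
time: 16.52
position: [0.6452, 0.1491, 0.2262]
tool_rot: [0.75, -0.662, -0.003, 0.003]
ft_force: [0.7, 0.3, -0.7]
grip_width: 0.0378
time: 17.27
position: [0.6482, 0.1516, 0.2317]
tool_rot: [0.75, -0.662, -0.001, -0.002]
ft_force: [-0.2, 4.0, 2.1]
grip_width: 0.0119
```

```bash
python3 -m pendant '[[[-10,0,0],0],[[-10,0,0],0],[[-10,0,0],0],[[-10,0,0],0],[[-9,0,0],0],[[0,0,0],0],[[0,0,0],0],[[0,0,0],0]]'
python3 -m pendant '[[[0,0,0],0],[[0,0,0],0],[[0,0,0],0],[[0,0,0],0],[[0,0,0],0],[[0,0,0],0],[[0,0,0],0],[[0,0,0],0]]'
python3 - <<'E'
from h import *
c=camera('side');d=camera('wrist')
A=cv2.resize(c['pixels'][100:300,200:400],(500,500),interpolation=cv2.INTER_CUBIC); B=cv2.resize(d['pixels'],(300,225)); 
cv2.imwrite('pics/s10.png',np.hstack([A,np.vstack([B,np.zeros((275,300,3),np.uint8)])]))
E
```

```text
time: 18.27
position: [0.6426, 0.2, 0.2316]
tool_rot: [0.75, -0.662, 0.0, -0.002]
ft_force: [0.8, 2.9, 5.1]
grip_width: 0.0119
time: 19.27
position: [0.6425, 0.1999, 0.2316]
tool_rot: [0.75, -0.662, 0.0, -0.002]
ft_force: [0.5, 3.0, 4.9]
grip_width: 0.0117
```

View pics/s10.png

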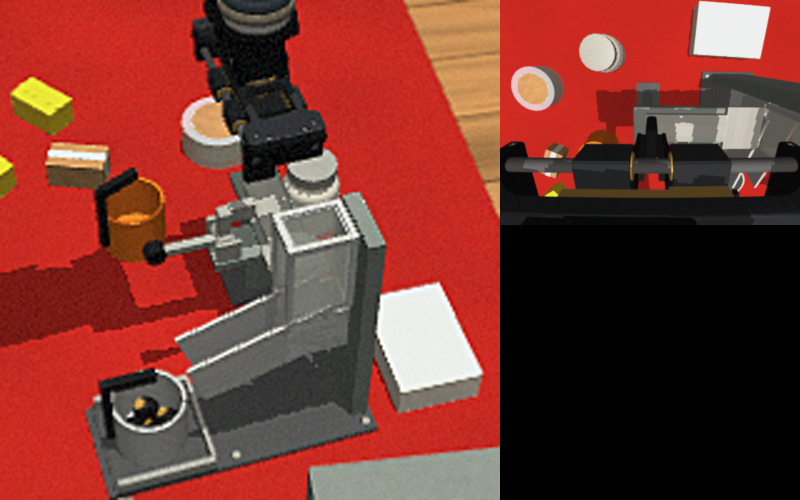

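Hopper and chute empty, knobs in the cup (150,405), lever level. Shut the shutter, then raise the lever.

```bash
python3 -m pendant '[[[10,0,0],0],[[10,0,0],0],[[10,0,0],0],[[10,0,0],0],[[9.5,0,0],0],[[0,0,0],0],[[0,0,0],0],[[0,0,0],0]]'
python3 -m pendant '[[[0,0,0],0],[[0,0,0],0],[[0,0,0],0],[[0,0,0],0]]' 34
python3 -m pendant '[[[0,0,-40],0],[[0,0,-40],0],[[0,0,0],0],[[0,0,0],0]]'
python3 - <<'E'
from h import *
O=np.array([.664,.038]);th=np.radians(7.1);x=np.array([np.cos(th),np.sin(th)]);n=np.array([-x[1],x[0]])
f=lambda a,b,z:np.array([*(O+a*x+b*n),z])
rows([.5250,.1120,.186],th+np.pi/2)
E
```

```text
time: 20.38
position: [0.6482, 0.1517, 0.2316]
tool_rot: [0.75, -0.662, -0.001, -0.002]
ft_force: [-0.9, 4.2, 5.5]
grip_width: 0.0118
time: 20.88
position: [0.6479, 0.1487, 0.2301]
tool_rot: [0.75, -0.662, -0.0, 0.0]
ft_force: [0.3, 0.1, 0.4]
grip_width: 0.0333
time: 21.38
position: [0.6475, 0.1487, 0.3098]
tool_rot: [0.75, -0.662, -0.0, 0.001]
ft_force: [-0.3, 0.4, -0.9]
grip_width: 0.0333
shift tool mm [ 21.2 125.9 124. ]
turn deg 0.015276976163789868 q6 1.5045029527428753
```

```bash
python3 -m pendant '[[[5.3,31.5,0],0],[[5.3,31.5,0],0],[[5.3,31.5,0],0],[[5.3,31.4,0],0],[[0,0,40],0],[[0,0,40],0],[[0,0,42],0],[[0,0,0],0]]'
python3 -m pendant '[[[0,0,0],0],[[0,0,0],0],[[0,0,0],0],[[0,0,0],0],[[0,0,0],0],[[0,0,0],0]]' 0 10
python3 -m pendant '[[[0,-2.4,-18.1],0],[[0,-7,-16.9],0],[[0,-11.1,-14.5],0],[[0,-14.5,-11.1],0],[[0,-16.9,-7],0],[[0,-18.1,-2.4],0],[[0,-2,0],0],[[0,0,0],0]]'
```

```text
time: 22.38
position: [0.522, 0.1121, 0.1845]
tool_rot: [0.75, -0.662, -0.004, 0.004]
ft_force: [-0.3, 0.5, 0.2]
grip_width: 0.0337
time: 23.12
position: [0.5268, 0.1123, 0.1891]
tool_rot: [0.75, -0.662, 0.001, -0.001]
ft_force: [1.8, -0.2, 2.7]
grip_width: 0.0159
time: 24.12
position: [0.597, 0.1207, 0.2585]
tool_rot: [0.75, -0.662, 0.0, 0.0]
ft_force: [0.3, -2.7, 3.2]
grip_width: 0.016
```

```bash
python3 -m pendant '[[[0,0,0],0],[[0,0,0],0],[[0,0,0],0],[[0,0,-30],0],[[0,0,-30],0],[[0,0,-20],0],[[0,0,0],0]]' 36
python3 - <<'E'
from h import *
rows([.39,.40,.33],np.radians(-12+90))
E
```

```text
time: 25.0
position: [0.5981, 0.1213, 0.3403]
tool_rot: [0.75, -0.662, 0.001, -0.001]
ft_force: [-0.9, -0.0, -0.3]
grip_width: 0.0358
shift tool mm [-302.4  171.9    9.5]
turn deg 19.132559523961106 q6 1.4633706472831343
```

```bash
python3 -m pendant '[[[-43,24.5,1.5],0],[[-43,24.5,1.5],0],[[-43,24.5,1.5],0],[[-43,24.5,1.5],0],[[-43,24.5,1.5],0],[[-43,24.5,1.5],0],[[-43,24.5,1.5],0],[[0,0,0],0]]' 80
python3 - <<'E'
from h import *
c=camera('wrist'); save(c,'w11'); np.savez('pics/w110.npz',**{k:np.array(v) for k,v in c.items()})
t,p,R,o=state(); print(p,o['q'][5])
I=c['pixels'].astype(int); B,G,Rr=I[...,0],I[...,1],I[...,2]
m=((G>70)&(B>45)).astype(np.uint8); m[260:]=0
m=cv2.morphologyEx(m,cv2.MORPH_OPEN,np.ones((3,3)))
n,l,st,ce=cv2.connectedComponentsWithStats(m)
print('expect',proj(c,[.465,.418,.036]))
for k in range(1,n):
    if st[k,4]>300:
        ys,xs=np.where(l==k); r=cv2.minAreaRect(np.stack([xs,ys],1).astype(np.float32)); P=np.array([onz(c,*q,.036) for q in cv2.boxPoints(r)])
        e=P[1]-P[0],P[2]-P[1]; print(st[k],ce[k].round(),I[l==k].mean(0).round(),P.mean(0).round(4),[(round(np.linalg.norm(v),4),round(np.degrees(np.arctan2(v[1],v[0])),1)) for v in e])
E
```

```text
time: 26.0
position: [0.3867, 0.4003, 0.3265]
tool_rot: [0.751, -0.66, -0.001, 0.001]
ft_force: [1.1, -0.2, -0.2]
grip_width: 0.08
[0.38808564 0.39909096 0.32665243] 2.042025719120978
expect [276.40855097 114.44553286]
[   0    0   24  184 2907] [  8. 106.] [111. 178. 238.] [0.4445 0.7723 0.036 ] [(np.float64(0.0303), np.float64(-85.5)), (np.float64(0.2362), np.float64(174.5))]
[434   0  37  26 684] [452.  15.] [74. 75. 78.] [0.6131 0.22   0.036 ] [(np.float64(0.0271), np.float64(10.0)), (np.float64(0.0438), np.float64(-84.2))]
[ 507   27   53  144 4810] [539. 112.] [102. 105. 109.] [0.5283 0.079  0.036 ] [(np.float64(0.1822), np.float64(17.3)), (np.float64(0.0693), np.float64(-81.4))]
[ 347   47   63   67 1814] [371.  81.] [ 73. 197. 249.] [0.5252 0.2963 0.036 ] [(np.float64(0.0793), np.float64(-56.8)), (np.float64(0.0751), np.float64(-139.4))]
[ 252   81   51   64 1900] [277. 113.] [162. 206. 248.] [0.4663 0.418  0.036 ] [(np.float64(0.0746), np.float64(-18.4)), (np.float64(0.0422), np.float64(-105.3))]
[ 158  101   58   56 1738] [186. 129.] [ 84. 244. 251.] [0.4315 0.5351 0.036 ] [(np.float64(0.0733), np.float64(-48.6)), (np.float64(0.0417), np.float64(-136.5))]
[ 250  174   47   53 1272] [273. 200.] [ 55. 206. 237.] [0.3485 0.4077 0.036 ] [(np.float64(0.0391), np.float64(-48.9)), (np.float64(0.0714), np.float64(-139.6))]
[   0  189   32   71 1764] [ 13. 226.] [115.  73.  40.] [0.2607 0.788  0.036 ] [(np.float64(0.0478), np.float64(-82.9)), (np.float64(0.115), np.float64(173.1))]
```

Pack found at (277,113): (0.466, 0.418), yaw −17°. Go for it.

```bash
python3 - <<'E'
from h import *
rows([.4663,.418,.03],np.radians(-17+90))
E
```

```text
shift tool mm [ -9.2 -80.6 296.5]
turn deg 24.319187386741675 q6 2.042025719120978
```

```bash
python3 -m pendant '[[[-4.6,-40.3,30],0],[[-4.6,-40.3,30],0],[[0,0,30],8.1],[[0,0,30],8.1],[[0,0,30],8.1],[[0,0,0],0]]' 70
python3 - <<'E'
from h import *
rows([.4663,.418,.03],np.radians(-17+90))
E
```

```text
time: 26.8
position: [0.4677, 0.4151, 0.1748]
tool_rot: [-0.593, 0.805, 0.0, -0.004]
ft_force: [-0.4, 0.6, 0.8]
grip_width: 0.0698
shift tool mm [ -3.2   1.5 144.8]
turn deg -0.19366431984019528 q6 2.418758493129109
```

```bash
python3 -m pendant '[[[-3.2,1.5,40],0],[[0,0,40],0],[[0,0,40],0],[[0,0,20],0],[[0,0,4],0],[[0,0,0],0]]' 70
python3 -m pendant '[[[0,0,0],0],[[0,0,0],0],[[0,0,0],0],[[0,0,0],0],[[0,0,0],0],[[0,0,0],0]]' 0 30
python3 -m pendant '[[[0,0,-40],0],[[0,0,-40],0],[[0,0,-40],0],[[0,0,-40],0],[[0,0,-40],0],[[0,0,-40],0],[[0,0,-20],0],[[0,0,0],0]]'
python3 - <<'E'
from h import *
rows([.40,.30,.30],np.radians(-4+90))
E
```

```text
time: 27.55
position: [0.4691, 0.4216, 0.0353]
tool_rot: [-0.594, 0.805, -0.0, 0.001]
ft_force: [0.1, 0.1, -0.3]
grip_width: 0.0698
time: 28.3
position: [0.4679, 0.421, 0.0343]
tool_rot: [-0.594, 0.805, -0.0, -0.0]
ft_force: [-1.5, -1.4, 4.0]
grip_width: 0.0399
time: 29.3
position: [0.4688, 0.4218, 0.2955]
tool_rot: [-0.594, 0.805, -0.0, 0.002]
ft_force: [-0.3, 0.1, -1.9]
grip_width: 0.0396
shift tool mm [136.7  29.8  -5. ]
turn deg -13.173260471321555 q6 2.426073781845595
```

```bash
python3 -m pendant '[[[0,0,-10],-6.6],[[0,0,-10],-6.6],[[58,-3,0],0],[[58,-3,0],0],[[58,-3,0],0],[[58,-3,0],0],[[58,-3,0],0],[[58,-3,0],0]]'
python3 -m pendant '[[[58,-3,0],0],[[58,-3,0],0],[[58,-3,0],0],[[58,-3,0],0],[[58,-3,0],0],[[30,-3,0],0],[[0,0,0],0],[[0,0,0],0]]'
python3 - <<'E'
from h import *
c=camera('wrist'); save(c,'w12'); np.savez('pics/w120.npz',**{k:np.array(v) for k,v in c.items()})
t,p,R,o=state(); print(p,R.round(3),o['q'][5])
E
```

```text
time: 30.3
position: [0.4608, 0.0711, 0.3124]
tool_rot: [-0.682, 0.731, 0.001, -0.001]
ft_force: [0.4, 0.2, -0.8]
grip_width: 0.0399
time: 31.3
position: [0.4569, -0.2465, 0.3126]
tool_rot: [-0.682, 0.731, 0.002, 0.0]
ft_force: [-0.3, 0.0, -0.6]
grip_width: 0.0395
[ 0.45708139 -0.2461918   0.31297182] [[-0.069 -0.998 -0.002]
 [-0.998  0.069  0.002]
 [-0.002  0.002 -1.   ]] 0.9294011859461565
```

View pics/w12.png

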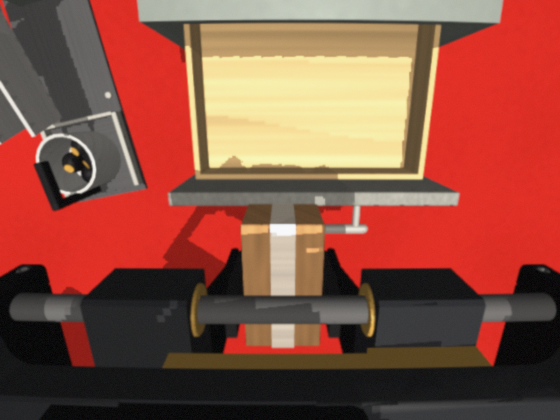

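Pack hangs in the jaws (283,275) above the drawer; knobs all in the cup (75,165); drawer floor front corners about (208,168) and (405,168), front panel 170–458 at row ~198, unit top edge row ~22.

```bash
python3 - <<'E'
from m import *
W=ld('w12')
f=lambda z,*P:[onz(W,*q,z).round(4) for q in P]
print('floor front',f(.022,(208,168),(405,168)))
print('panel outer top',f(.139,(170,204),(458,204)),'inner',f(.139,(180,193),(455,193)))
print('unit top edge',f(.153,(140,22),(500,20)))
print('wall tops back',f(.072,(195,24),(433,24)), 'front',f(.072,(203,178),(422,178)))
E
```

```text
floor front [array([ 0.4738, -0.1444,  0.022 ]), array([ 0.4551, -0.4154,  0.022 ])]
panel outer top [array([ 0.4575, -0.129 ,  0.139 ]), array([ 0.4368, -0.4291,  0.139 ])] inner [array([ 0.4685, -0.1415,  0.139 ]), array([ 0.449 , -0.4247,  0.139 ])]
unit top edge [array([ 0.6234, -0.1363,  0.153 ]), array([ 0.605 , -0.4439,  0.153 ])]
wall tops back [array([ 0.6385, -0.1642,  0.072 ]), array([ 0.6216, -0.4213,  0.072 ])] front [array([ 0.4697, -0.1492,  0.072 ]), array([ 0.4513, -0.4183,  0.072 ])]
```

```bash
python3 - <<'E'
from h import *
rows([.5171,-.3537,.062],np.radians(86.05))
E
```

```text
shift tool mm [103.7 -67.8 250.6]
turn deg 0.021525302620233333 q6 0.9294011859461565
```

```bash
python3 -m pendant '[[[34.5,-22.5,0],0],[[34.5,-22.5,0],0],[[34.7,-22.8,0],0],[[0,0,45],0],[[0,0,45],0],[[0,0,45],0],[[0,0,45],0],[[0,0,0],0]]'
python3 -m pendant '[[[0,0,40],0],[[0,0,20],0],[[0,0,10],0],[[0,0,0],0],[[0,0,0],0]]'
python3 -c "
from h import *
rows([.5171,-.3537,.06],np.radians(86.05)); print(state()[3]['ft_force'])"
```

```text
time: 32.35
position: [0.5161, -0.352, 0.1303]
tool_rot: [-0.683, 0.731, 0.005, -0.0]
ft_force: [-0.6, 0.5, -1.0]
grip_width: 0.0396
time: 32.98
position: [0.5188, -0.3565, 0.0653]
tool_rot: [-0.682, 0.731, -0.001, 0.0]
ft_force: [0.3, -0.3, -0.6]
grip_width: 0.0394
shift tool mm [-2.7  1.9  5.3]
turn deg -0.024939472316873434 q6 0.8608005776614807
[ 0.28845404 -0.2955572  -0.63420961]
```

```bash
python3 -m pendant '[[[0,0,5],0],[[0,0,0],0],[[0,0,0],0],[[0,0,0],0],[[0,0,0],0]]' 60
python3 -m pendant '[[[0,0,-40],0],[[0,0,-40],0],[[0,0,-40],0],[[0,0,-40],0],[[0,0,-40],0],[[0,0,-20],0],[[0,0,0],0]]' 50
python3 - <<'E'
from h import *
c=camera('wrist'); save(c,'w13')
def f(a,b,z=.058): return [.5668+.9976*a+.0689*b,-.287-.0689*a+.9976*b,z]
I=c['pixels'].astype(int); hs=cv2.cvtColor(c['pixels'],cv2.COLOR_BGR2HSV)
print('pack pred',proj(c,f(-.045,-.07)))
m=((hs[...,1]<50)&(hs[...,2]>190)).astype(np.uint8); m[260:]=0
n,l,st,ce=cv2.connectedComponentsWithStats(m)
for k in range(1,n):
    if st[k,4]>80: print('white',st[k],ce[k].round(),onz(c,*ce[k],.058).round(4))
rows([.499,.0174,.25],np.radians(97.1))
E
```

```text
time: 33.6
position: [0.5182, -0.3559, 0.0591]
tool_rot: [-0.682, 0.731, -0.0, 0.0]
ft_force: [-0.1, 0.5, 0.0]
grip_width: 0.0599
time: 34.48
position: [0.5188, -0.3565, 0.2811]
tool_rot: [-0.682, 0.731, -0.002, 0.0]
ft_force: [0.2, -0.6, -0.1]
grip_width: 0.05
pack pred [279.41531797 188.705941  ]
white [  192     0   195   105 18303] [289.  54.] [ 0.662  -0.3742  0.058 ]
white [277 158  11  58 553] [282. 185.] [ 0.521 -0.357  0.058]
white [  6 171  53  69 245] [ 39. 200.] [ 0.525  -0.0592  0.058 ]
white [  0 218   7  33  88] [  3. 234.] [0.4832 0.0029 0.058 ]
shift tool mm [-371.    44.9   29.1]
turn deg -11.075626877327181 q6 0.860808009429304
```

Pack's white stripe found at (0.521, −0.357): lying in the drawer. Now fetch the cup.

```bash
python3 -m pendant '[[[-53,6.4,0],0],[[-53,6.4,0],0],[[-53,6.4,0],0],[[-53,6.4,0],0],[[-53,6.4,0],0],[[-53,6.4,0],0],[[-53,6.4,0],0],[[0,0,0],0]]' 50
python3 -m pendant '[[[0,0,0],-5.6],[[0,0,0],-5.5],[[0,0,0],0],[[0,0,0],0]]'
python3 - <<'E'
from h import *
c=camera('wrist'); save(c,'w14')
rows([.499,.0174,.117],np.radians(97.1))
hs=cv2.cvtColor(c['pixels'],cv2.COLOR_BGR2HSV)
for z,p in [('cuprim',[.503,.0175,.076]),('bar+',[.51,.0183,.12]),('bar-',[.455,.0115,.12])]: print(z,proj(c,p))
E
```

```text
time: 35.52
position: [0.4971, 0.0208, 0.2774]
tool_rot: [-0.684, 0.729, 0.002, -0.001]
ft_force: [-0.6, 0.4, 0.1]
grip_width: 0.0502
time: 36.02
position: [0.499, 0.0166, 0.2784]
tool_rot: [0.749, -0.663, -0.0, 0.0]
ft_force: [-0.5, 0.2, 0.0]
grip_width: 0.0504
shift tool mm [ -0.6  -0.2 161.6]
turn deg -0.08707041047597386 q6 1.2579073637939884
cuprim [281.93003138 186.79563877]
bar+ [281.89435982 190.06656195]
bar- [282.00709714 242.72284   ]
```

Same pose as when I set it down, so descend and grip.

```bash
python3 -m pendant '[[[0,0,35],0],[[0,0,35],0],[[0,0,35],0],[[0,0,35],0],[[0,0,21],0],[[0,0,0],0]]' 50
python3 -m pendant '[[[0,0,0],0],[[0,0,0],0],[[0,0,0],0],[[0,0,0],0],[[0,0,0],0],[[0,0,0],0],[[0,0,0],0],[[0,0,0],0]]' 0 40
python3 -m pendant '[[[0,0,-10],0],[[0,3,-15],0],[[0,3,-20],0],[[0,3,-20],0],[[0,3,-20],0],[[0,3,-10],0],[[0,0,-5],0],[[0,0,0],0]]'
```

```text
time: 36.83
position: [0.4981, 0.0173, 0.1166]
tool_rot: [0.749, -0.662, -0.002, 0.001]
ft_force: [-0.1, 0.0, 0.8]
grip_width: 0.05
time: 37.83
position: [0.4992, 0.0175, 0.1181]
tool_rot: [0.75, -0.662, -0.0, -0.0]
ft_force: [-0.9, 1.4, 1.8]
grip_width: 0.0095
time: 38.83
position: [0.4842, 0.0155, 0.2181]
tool_rot: [0.75, -0.662, 0.0, -0.0]
ft_force: [0.6, -0.4, -2.3]
grip_width: 0.0099
```

```bash
python3 - <<'E'
from h import *
def f(a,b,z): return [.5668+.9976*a+.0689*b,-.287-.0689*a+.9976*b,z]
rows(f(-.042,.065,.225),np.radians(86.05)); print(state()[1])
E
```

```text
shift tool mm [238.5 -15.7  -6.9]
turn deg 11.070075321232395 q6 1.247256156202352
[0.48421934 0.01545735 0.21813172]
```

```bash
python3 -m pendant '[[[0,0,-15],0],[[0,0,-20],0],[[0,0,-20],0],[[15,-1,0],0],[[25,-2,0],0],[[30,-2,0],0],[[30,-2,0],0],[[30,-2,0],0]]'
python3 -m pendant '[[[30,-2,0],0],[[30,-2,0],0],[[25,-2,0],0],[[15,0,0],0],[[8.5,0,0],3.7],[[0,0,0],3.7],[[0,0,0],3.7],[[0,0,0],0]]'
python3 - <<'E'
from h import *
def f(a,b,z): return [.5668+.9976*a+.0689*b,-.287-.0689*a+.9976*b,z]
rows(f(-.042,.065,.1285),np.radians(86.05)); print(state()[1])
E
```

```text
time: 39.83
position: [0.5088, -0.1142, 0.2712]
tool_rot: [0.75, -0.662, -0.001, 0.001]
ft_force: [1.2, 1.0, -2.8]
grip_width: 0.0094
time: 40.83
position: [0.5284, -0.219, 0.2726]
tool_rot: [-0.683, 0.731, 0.001, -0.0]
ft_force: [-0.3, -0.3, -2.9]
grip_width: 0.0095
shift tool mm [  0.3  -1.1 144.1]
turn deg 0.036765243194395225 q6 1.0506987053637953
[ 0.52841678 -0.21903999  0.27262674]
```

```bash
python3 -m pendant '[[[0,0,20],0],[[0,0,30],0],[[0,0,30],0],[[0,0,25],0],[[0,0,20],0],[[0,0,10],0],[[0,0,4],0],[[0,0,0],0]]'
python3 -m pendant '[[[0,0,3],0],[[0,0,0],0],[[0,0,0],0]]'
```

```text
time: 41.82
position: [0.529, -0.2195, 0.1344]
tool_rot: [-0.682, 0.731, -0.0, 0.0]
ft_force: [0.4, 0.1, -2.6]
grip_width: 0.0099
time: 42.2
position: [0.5288, -0.2194, 0.1313]
tool_rot: [-0.682, 0.731, -0.0, 0.0]
ft_force: [0.1, 0.3, -2.4]
grip_width: 0.0095
```

```bash
python3 -m pendant '[[[0,0,1.3],0],[[0,0,0],0],[[0,0,0],0]]'
python3 -m pendant '[[[0,0,0.5],0],[[0,0,0],0],[[0,0,0],0],[[0,0,0],0],[[0,0,0],0]]' 36
python3 -m pendant '[[[0,0,-20],0],[[0,0,-40],0],[[0,0,-40],0],[[0,0,-40],0],[[0,0,0],0]]'
python3 - <<'E'
from h import *
# handle: local x of handle about -.150
def f(a,b,z): return [.5668+.9976*a+.0689*b,-.287-.0689*a+.9976*b,z]
c=camera('wrist'); save(c,'w15')
d=camera('scene'); s=camera('side')
np.savez('pics/side150.npz',**{k:np.array(v) for k,v in s.items()})
cv2.imwrite('pics/m15.png',np.hstack([c['pixels'][:300,:][:, :],cv2.resize(s['pixels'][120:420,160:400],(240,300))]))
rows(f(-.20,0,.30),np.radians(86.05)); print(proj(s,f(-.15,-.06,.112)),proj(s,f(-.15,.06,.112)))
E
```

```text
time: 42.58
position: [0.529, -0.2193, 0.1302]
tool_rot: [-0.682, 0.731, -0.0, 0.0]
ft_force: [0.1, 0.9, 1.8]
grip_width: 0.0096
time: 43.2
position: [0.5287, -0.2194, 0.1292]
tool_rot: [-0.682, 0.731, 0.0, -0.0]
ft_force: [-0.7, -0.6, -0.8]
grip_width: 0.0355
time: 43.82
position: [0.5306, -0.2205, 0.273]
tool_rot: [-0.682, 0.731, -0.004, 0.001]
ft_force: [0.2, -0.5, -1.0]
grip_width: 0.0359
shift tool mm [ 65.4 156.6 -31.5]
turn deg -0.02786419757603653 q6 1.0518406028526137
[239.80665627 397.10336619] [236.98104375 342.88103213]
```

View pics/m15.png

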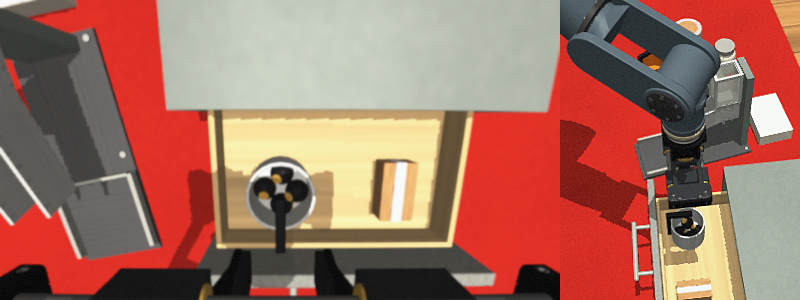

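Four knobs in the upright cup, cup and pack both in the drawer, clear of the unit's edge. Close the fingers and push the drawer by its handle.

```bash
python3 -m pendant '[[[16.3,39.2,0],0],[[16.3,39.2,0],0],[[16.3,39.2,0],0],[[16.5,39,0],0],[[0,0,30],0],[[0,0,40],0],[[0,0,40],0],[[0,0,0],0]]' 0
python3 - <<'E'
from h import *
def f(a,b,z): return [.5668+.9976*a+.0689*b,-.287-.0689*a+.9976*b,z]
rows(f(-.20,0,.115),np.radians(86.05))
E
```

```text
time: 44.98
position: [0.3658, -0.2713, 0.1561]
tool_rot: [-0.682, 0.731, 0.005, 0.0]
ft_force: [0.2, 0.1, -0.3]
grip_width: 0.0002
shift tool mm [ 2.2 -1.9 41. ]
turn deg -0.042488249256848576 q6 0.7561865688947363
```

```bash
python3 -m pendant '[[[2,0,21],0],[[0,0,20],0],[[0,-10,0],0],[[0,-10,0],0],[[0,-8,0],0],[[0,-6,0],0],[[0,-6,0],0],[[0,0,0],0]]'
python3 -m pendant '[[[0,-8,0],0],[[0,-10,0],0],[[0,-12,0],0],[[0,-12,0],0],[[0,-12,0],0],[[0,-12,0],0],[[0,-10,0],0],[[0,0,0],0]]'
```

```text
time: 45.98
position: [0.4084, -0.2786, 0.1184]
tool_rot: [-0.682, 0.731, -0.001, 0.0]
ft_force: [0.0, 0.0, -0.0]
grip_width: 0.0004
time: 46.98
position: [0.4851, -0.2845, 0.1185]
tool_rot: [-0.682, 0.731, -0.002, 0.0]
ft_force: [-0.5, -0.8, 0.5]
grip_width: 0.0005
```

```bash
python3 -m pendant '[[[0,-8,0],0],[[0,-10,0],0],[[0,-10,0],0],[[0,-10,0],0]]'
python3 - <<'E'
from h import *
def f(a,b,z): return [.5668+.9976*a+.0689*b,-.287-.0689*a+.9976*b,z]
z=np.load('pics/side150.npz'); s={k:z[k] for k in z}; n=camera('side')
d=cv2.absdiff(s['pixels'],n['pixels'])
# brightness along a row between the handle's stand-offs, local y=-.04 (light bar on red / grey)
for c,l in((s,'before'),(n,'now')):
    out=[]
    for a in np.arange(-.17,.03,.004):
        u,v=proj(c,f(a,-.045,.112)).round().astype(int); out.append(c['pixels'][v,u].tolist())
    print(l,[('%.3f'%a,o) for a,o in zip(np.arange(-.17,.03,.004),out) if o[0]>70])
E
```

```text
time: 47.48
position: [0.5222, -0.2864, 0.1183]
tool_rot: [-0.682, 0.731, -0.0, 0.0]
ft_force: [-1.2, 0.1, 0.9]
grip_width: 0.0002
before [('-0.162', [71, 77, 169]), ('-0.158', [201, 214, 213]), ('-0.154', [175, 186, 183]), ('-0.122', [115, 127, 134]), ('-0.118', [179, 193, 192]), ('-0.114', [176, 188, 187]), ('-0.110', [168, 178, 177]), ('-0.106', [97, 145, 172]), ('-0.102', [152, 224, 242]), ('-0.098', [146, 213, 234]), ('-0.094', [168, 235, 246]), ('-0.090', [177, 241, 245]), ('-0.086', [168, 235, 244]), ('-0.082', [153, 222, 244]), ('-0.078', [150, 222, 245]), ('-0.074', [151, 222, 246]), ('-0.070', [151, 219, 244]), ('-0.066', [152, 218, 245]), ('-0.062', [153, 223, 244]), ('-0.058', [154, 221, 245]), ('-0.054', [161, 230, 245]), ('-0.050', [160, 228, 246]), ('-0.046', [155, 222, 244]), ('-0.042', [154, 224, 244]), ('-0.038', [155, 226, 246]), ('-0.034', [162, 231, 246]), ('-0.030', [157, 225, 245]), ('-0.026', [165, 232, 246]), ('-0.022', [164, 230, 245]), ('-0.018', [151, 220, 244]), ('-0.014', [151, 224, 244]), ('-0.010', [157, 226, 244]), ('-0.006', [162, 229, 245]), ('-0.002', [162, 230, 244]), ('0.002', [162, 229, 244]), ('0.006', [155, 222, 244]), ('0.010', [153, 221, 244]), ('0.014', [150, 220, 244]), ('0.018', [146, 215, 241]), ('0.022', [148, 217, 241]), ('0.026', [166, 234, 249])]
now [('-0.078', [71, 69, 67]), ('-0.054', [72, 72, 71]), ('-0.050', [75, 78, 73]), ('-0.046', [71, 68, 67]), ('-0.038', [75, 71, 70]), ('-0.034', [72, 71, 69]), ('-0.030', [73, 72, 67]), ('-0.026', [75, 73, 70]), ('-0.018', [73, 73, 69]), ('-0.006', [72, 69, 67]), ('0.010', [149, 162, 159]), ('0.014', [179, 193, 191]), ('0.018', [171, 184, 183]), ('0.022', [166, 181, 184]), ('0.026', [176, 245, 252])]
```

Drawer has moved ~132 mm; ~24 mm to go.

```bash
python3 -m pendant '[[[0,-8,0],0],[[0,-8,0],0],[[0,-6,0],0],[[0,0,0],0]]'
python3 -m pendant '[[[0,-2,0],0],[[0,0,0],0]]'
python3 -m pendant '[[[0,-2,0],0],[[0,0,0],0]]'
python3 -m pendant '[[[0,-2,0],0],[[0,0,0],0]]'
```

```text
time: 48.02
position: [0.5443, -0.2881, 0.1183]
tool_rot: [-0.682, 0.731, -0.001, 0.0]
ft_force: [0.4, -0.6, -0.2]
grip_width: 0.0007
time: 48.28
position: [0.5455, -0.2881, 0.1183]
tool_rot: [-0.682, 0.731, -0.0, 0.0]
ft_force: [-0.3, -0.2, 0.4]
grip_width: 0.0006
time: 48.52
position: [0.5474, -0.2882, 0.1183]
tool_rot: [-0.682, 0.731, 0.0, -0.0]
ft_force: [-0.7, 0.0, 0.2]
grip_width: 0.0005
time: 48.78
position: [0.5477, -0.2882, 0.1182]
tool_rot: [-0.682, 0.731, 0.002, -0.001]
ft_force: [-6.0, -0.6, 2.3]
grip_width: 0.0003
```

Force rises and motion stops: drawer home. One more nudge, then retreat and check numerically.

```bash
python3 -m pendant '[[[0,-2,0],0],[[0,0,0],0]]'
python3 -m pendant '[[[0,15,0],0],[[0,30,0],0],[[0,40,0],0],[[0,0,-40],0],[[0,0,-50],0],[[0,0,-50],0],[[0,0,0],0]]'
python3 - <<'E'
from m import *
n=camera('side'); w=camera('wrist'); sc=camera('scene'); save(w,'w17'); save(n,'s17'); save(sc,'sc17')
def f(a,b,z): return [.5668+.9976*a+.0689*b,-.287-.0689*a+.9976*b,z]
for y in(-.045,.08):
  o=[]
  for a in np.arange(-.03,.06,.003):
    u,v=proj(n,f(a,y,.139)).round().astype(int); o.append((round(float(a),3),n['pixels'][v,u].tolist()))
  print(y,o)
O=np.array([.664,.038]);th=np.radians(7.1);x=np.array([np.cos(th),np.sin(th)]);nn=np.array([-x[1],x[0]])
g=lambda a,b,z:np.array([*(O+a*x+b*nn),z])
# station now vs start: tip and tab in scene and side
for nm,cam,old in(('scene',sc,S),('side',n,D)):
  for l,p in(('tip',g(-.06,.09,.253)),('tab',g(0,.115,.215))):
    u,v=proj(cam,p).round().astype(int); d=cv2.absdiff(cam['pixels'],old['pixels'])[v-8:v+9,u-8:u+9]
    print(nm,l,(u,v),'mean diff',d.mean().round(1),'max',d.max())
  for l,p in(('can',(.727,.301,.09)),('tape',(.643,.445,.04)),('paper',(.80,.06,.04))):
    u,v=proj(cam,p).round().astype(int); d=cv2.absdiff(cam['pixels'],old['pixels'])[v-12:v+13,u-12:u+13]; print(nm,l,d.mean().round(1))
E
```

```text
time: 49.02
position: [0.5479, -0.2881, 0.1182]
tool_rot: [-0.683, 0.731, 0.003, -0.002]
ft_force: [-9.6, -1.5, 4.1]
grip_width: 0.0003
time: 49.9
position: [0.4688, -0.2844, 0.2628]
tool_rot: [-0.682, 0.731, -0.006, 0.001]
ft_force: [0.2, -0.1, -0.6]
grip_width: 0.0006
-0.045 [(-0.03, [37, 48, 214]), (-0.027, [39, 47, 214]), (-0.024, [16, 18, 108]), (-0.021, [26, 26, 120]), (-0.018, [11, 21, 118]), (-0.015, [12, 18, 128]), (-0.012, [33, 40, 211]), (-0.009, [89, 97, 146]), (-0.006, [201, 214, 214]), (-0.003, [201, 216, 215]), (-0.0, [79, 87, 164]), (0.003, [23, 31, 215]), (0.006, [38, 44, 210]), (0.009, [39, 45, 215]), (0.012, [23, 24, 116]), (0.015, [25, 24, 123]), (0.018, [27, 30, 118]), (0.021, [49, 49, 75]), (0.024, [52, 60, 53]), (0.027, [52, 54, 51]), (0.03, [34, 34, 35]), (0.033, [118, 130, 130]), (0.036, [167, 179, 179]), (0.039, [169, 180, 181]), (0.042, [166, 177, 176]), (0.045, [169, 183, 182]), (0.048, [113, 127, 119]), (0.051, [163, 175, 164]), (0.054, [163, 178, 167]), (0.057, [163, 175, 167])]
0.08 [(-0.03, [42, 51, 219]), (-0.027, [38, 46, 216]), (-0.024, [49, 52, 220
[... 304 characters left out ...]
, [19, 29, 132]), (0.018, [24, 27, 138]), (0.021, [62, 64, 53]), (0.024, [49, 56, 53]), (0.027, [51, 56, 53]), (0.03, [45, 47, 49]), (0.033, [114, 121, 120]), (0.036, [161, 174, 175]), (0.039, [158, 168, 168]), (0.042, [171, 183, 183]), (0.045, [170, 178, 179]), (0.048, [31, 39, 40]), (0.051, [162, 175, 163]), (0.054, [162, 174, 164]), (0.057, [158, 169, 160])]
scene tip (np.int64(286), np.int64(202)) mean diff 3.0 max 30
scene tab (np.int64(291), np.int64(229)) mean diff 4.2 max 13
scene can 5.0
scene tape 4.9
scene paper 1.9
side tip (np.int64(288), np.int64(174)) mean diff 10.3 max 112
side tab (np.int64(309), np.int64(173)) mean diff 9.2 max 26
side can 11.5
side tape 12.5
side paper 9.4
```

Panel is flush with the unit (gap line at 0.048). Lever, tab and bystanders look as at the start, and the robot is clear. Handing in.

```bash
python3 -c "
from rig import order
print(order.hand_in())"
```

```text
the job is handed in; nothing more can be done
None
```

The spares kit is made up and the job is handed in at about 50 s on the robot's clock. The hand-in gives no verdict.

**What I did:**
- Stood the cup in the cradle with its post away from the lip.
- Flipped the lever down and slid the shutter about 49 mm open. The knobs ran into the cup.
- Slid the shutter back to its starting position and raised the lever upright.
- Put the only cardboard pack and the filled cup into the drawer, then pushed the drawer by its handle until the force rose to about 10 N and it stopped moving.

**Last checks:**
- **Cup and pack:** the last view into the drawer, before pushing it home, showed four knobs in the upright cup and the pack lying flat beside it. I could not see inside after the drawer was shut.
- **Drawer:** in the side picture its front sits flush with the unit's edge.
- **Lever, shutter and bystanders:** in the scene picture, lever tip, shutter tab, tape, jar and paper match the start image closely. When I let go, the lever tip measured within about 3 mm of its start, or about 0.04 rad.

**What went wrong or disagreed:**
- My first grip on the cup failed because I lifted before the fingers had closed. The cup was not moved, and the second try worked.
- The side picture of the lever tip differed a little from the start image (maximum 112 of 255, mean 10). That whole picture differed by about that mean, so I took it for edge and brightness noise; I did not look at that picture.

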